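Set out two ceramic tiles over the board's edge

ROBOT

A 6-joint arm with a two-finger parallel gripper is mounted at the origin on the work surface. World frame = base frame: x ahead of the robot, y to its left, z up, the work surface at z = 0. Lengths are in m, angles in rad, forces in N, time in s.
With the tool pointing down it reaches from about 0.35 to 0.8 m from the base axis. Payload 7.3 kg.
Tool frame: the origin (TCP) lies at the very end of the fingers, on their centre line; the grasp point (between the pads) lies 19 mm behind it; x points along the fingers, z is the direction in which the jaws open and shut, and the axes are right-handed (so a half turn about x gives the same grasp; the last joint's range is limited). The gripper opens to 85 mm and grips with 20 to 120 N. Pads are 22 mm wide; open, the fingers measure 114 mm over their backs; the gripper's body (76 mm by 85 mm) begins 54 mm behind the grasp point. The pads swing forward as they close: fully open they stand 13 mm farther back than shut.
Start: joints at [1.135, 0.342, 1.524, -0, 1.275, -0.146], TCP at [0.15, 0.503, 0.2] pointing down, gripper open.
Joint ranges: [-2.53, 2.53], [-0.77, 2.02], [0.04, 2.7], [-1, 4.14], [0.28, 2.66], [-3.11, 3.11]. Speed limits (rad/s): [2.57, 2.57, 3.14, 3.14, 3.14, 3.14].

INTERFACE

Orientations are given as a unit quaternion [w, x, y, z].
In Python, from cell import robot, eyes gives the robot as it stands. The module is installed in compiled form; this text tells all that it offers.
- The arm moves only by the tool jog_arm, never from a script. Its argument "commands" is a list of rows, each an object with "linear": the shift along the tool's x, y, z in units of 30 mm (1.0 is 30 mm), a list of three; "angular": the turn, a rotation vector about the tool's x, y, z in units of 10 degrees (1.0 is 10 degrees), a list of three; "gripper": the opening, from 0 (shut) to 1 (fully open). A call has 1 to 20 rows; each row shifts and turns the pose as measured when the row begins, along the tool's axes as they then stand; what a row does not reach is not made up. A row lasts 1/8 s, in which the tool goes at most 62.5 mm and 10.7 degrees, less where a joint would pass 70% of its speed; a pose out of reach is approached as far as the arm can. A call is refused whole if a number of a shift passes 1 or a number of a turn 1, either way. A call with a gripper value outside its range is refused whole. The fingers move at their own pace and stop on an object; the grip force is fixed at half the most. Time passes only in rows, so rows that do not move let the fingers close. It gives the time, the measured TCP pose, the force and the opening at its end, in the units of the state.
- robot.observe(): the state, without advancing time (a new reading comes with each control period).
- eyes.read_camera(name): name is "scene" or "top" or "wrist"; returns the picture (480x640x3 uint8, red, green, blue); there is no depth.
- eyes.camera_params(name): a dict with "camera_matrix" (3x3 intrinsics, pixels), "k1" (the pictures are not rectified: a ray, as slopes to the right and down, at radius r is drawn at 1 + k1 r^2 times it, then the intrinsics apply), "rvec" (rotation vector, rad) and "tvec" (3), from world to camera coordinates, as OpenCV has them; the wrist camera has in their place "mount" (4x4, takes a point from camera to tool coordinates, whose origin is the TCP and whose axes are the tool frame's). Camera axes: x right, y down, z forward; pixel columns grow to the right and rows downward; lengths in m; the calibration is good to about 2 mm. A picture is of the moment at which its call begins: read the wrist's pose just before it. camera_params takes no time and is no camera call.
- robot.hand_in(): hands the job in, once; it reports no verdict.
The state is a dict: "time": time; "joints": joint angles; "joint_vel": joint speeds; "joint_efforts": joint torques, N m; "position": TCP position; "tool_rot": TCP orientation; "force": force on the tool from outside, world axes, zero at the start; "torque": the same for the moment, N m; "opening": finger opening in m.
Only numpy, scipy, OpenCV 4.12 (cv2) and the standard library are available. Lean on these libraries where they do the work, as an engineer would, in place of code of your own. Each camera call takes 0.05 s, during which the arm holds its last target. There are 200 camera calls.

TASK

Two glazed tiles lie flat on the raised wooden board: push the large square tile and the round tile along the board, away from the robot, until each hangs 30 mm out over the board's far edge, so that they can later be taken by the rim. The square tile should end square to that edge. Only push them with the fingers, never grip or lift them, and leave the small tile, the brush pot, the small box and the pliers where they are.

Things in the scene. Friction and masses are not known exactly. Their poses are not given: they have to be found in the camera images.
- board_edge (a point): Middle of the far upper edge of the fixed raised wooden board (level top 240 mm deep, 420 mm wide, 18 mm thick, 50 mm above the bench). The point lies on the top surface, on the long edge facing away from the robot; x points outward over that edge, y along it, z up. The board reaches 240 mm back (-x) and 210 mm to each side; it is yawed up to 0.35 rad.
- square_tile: Large square glazed tile, 90 x 90 mm, 8 mm thick (relief on top up to 2 mm more), about 0.15 kg, loose, flat on the board, at first up to 0.25 rad off square. Origin at the centre of its underside; x, y along its sides, z up. It hangs out 30 mm when its origin is 15 mm inside the edge (x = -15 mm in board_edge's frame).
- round_tile: Round glazed ceramic tile, 90 mm in diameter, 8 mm thick (relief up to 2 mm more), about 0.12 kg, loose, lying flat on the board. Origin at the centre of its underside, z up. It hangs out by 30 mm when its origin is 15 mm inside the edge (x = -15 mm in board_edge's frame).
- small_tile: Small square glazed tile, 45 x 45 mm, 8 mm thick, loose, also lying on the board; to be left alone. Origin at the centre of its underside. The three tiles lie side by side in a row along the board, in any order, their centres 115 mm or more apart.
- brush_pot: White ceramic pot, 74 mm across and 90 mm tall, with two brushes standing up to 180 mm; loose on the bench to the right of the board; to be left alone. Origin at the centre of its foot.
- small_box: Small closed cardboard box, 93 x 123 mm, 53 mm tall, loose on the bench to the left of the board; to be left alone. Origin at the centre of its underside.
- pliers: Pair of pliers with black handles, 170 mm long, 62 mm wide, 14 mm high, lying on the bench beyond the board's far edge; to be left alone. Origin near the pivot, at bench height; x along the jaws.

How it is judged:
By the outcome, as a careful person would: the job done as asked, in the order asked, and still so for the second after the job is handed in, with the robot touching nothing.
It also fails if it takes over 61 s, if anything falls off the work surface, if the arm or the gripper's body presses on something with over 40 N, if the wrist force passes 120 N, or if a joint passes its speed limit or range.

## Working session

There is one attempt and no reset: what is moved stays moved. The work goes in short steps, Python scripts to look and compute and a tool call to move; the robot and the scene stay as the last step left them, time stands still between calls to the robot, and variables do not carry over. Pictures are saved under pics/ and viewed, about 8 in all and at most 12, crops included, and the job is handed in when it is done.

Besides the shell and the picture viewer there is one more tool, called after "Request:" by a JSON object that holds its "api" and its "payload". jog_arm: Moves the arm, as the interface text tells. Its arguments: {"type":"object","properties":{"commands":{"type":"array","items":{"type":"object","properties":{"linear":{"type":"array","items":{"type":"number"}},"angular":{"type":"array","items":{"type":"number"}},"gripper":{"type":"number"}}}}},"required":["commands"]}

```bash
mkdir -p pics; cat > h.py <<'E'
import numpy as np, cv2
from cell import robot, eyes
from scipy.spatial.transform import Rotation as R
def cam(n):
    p=eyes.camera_params(n); return p
def ray(n,uv,st=None):
    p=cam(n);K=np.array(p["camera_matrix"]);k=p["k1"]
    uv=np.atleast_2d(uv).astype(float)
    d=(uv-K[:2,2])/[K[0,0],K[1,1]]
    s=d.copy()
    for _ in range(30): s=d/(1+k*(s**2).sum(1,keepdims=True))
    v=np.c_[s,np.ones(len(s))]
    if "mount" in p:
        q=st["tool_rot"];T=np.eye(4);T[:3,:3]=R.from_quat(np.r_[q[1:],q[0]]).as_matrix();T[:3,3]=st["position"]
        M=T@np.array(p["mount"]);return M[:3,3],v@M[:3,:3].T
    A=R.from_rotvec(np.ravel(p["rvec"])).as_matrix();return -A.T@np.ravel(p["tvec"]),v@A
def onz(n,uv,z,st=None):
    o,d=ray(n,uv,st);return (o+d*((z-o[2])/d[:,2])[:,None])
E
python3 - <<'E'
from h import *
s=robot.observe();print(s)
for n in("scene","top"):
    cv2.imwrite(f"pics/{n}0.png",eyes.read_camera(n)[:,:,::-1]); print(n,ray(n,[320,240]))
print(eyes.camera_params("wrist"))
E
```

```text
{'time': 0.0, 'joints': array([ 1.13497979e+00,  3.42709817e-01,  1.52500933e+00,  6.07855413e-06,
        1.27541713e+00, -1.45996545e-01]), 'joint_vel': array([ 5.61178905e-04, -4.53811400e-04,  7.85084657e-05,  4.91617268e-04,
        5.11781919e-04,  5.52410702e-04]), 'joint_efforts': array([-2.19445559e-03, -4.33688736e+01, -2.46002573e+01, -4.63422657e-04,
        8.22639005e-03, -8.05476901e-06]), 'position': array([0.14981706, 0.5026996 , 0.19913539]), 'tool_rot': array([ 0.56647999, -0.42281434,  0.5674427 ,  0.42229994]), 'force': array([ 0.45841378,  0.41470702, -0.48115382]), 'torque': array([ 0.0003832 , -0.00916835,  0.03321723]), 'opening': 0.08523643339139524}
scene (array([ 1.34379148, -0.10384704,  0.78941344]), array([[-0.68925913,  0.10866729, -0.71640794]]))
top (array([5.31223769e-01, 1.11261028e-03, 1.29904169e+00]), array([[ 0.0768602 ,  0.02008702, -0.99690766]]))
{'camera_matrix': array([[416.06340264,   0.        , 326.91445116],
       [  0.        , 416.06340264, 236.4362621 ],
       [  0.        ,   0.        ,   1.        ]]), 'k1': -0.037137749565312815, 'mount': array([[ 5.79490543e-04, -2.79356765e-01,  9.60187202e-01,
        -1.75334211e-01],
       [ 6.69856052e-04, -9.60187039e-01, -2.79357121e-01,
         7.16494183e-02],
       [ 9.99999608e-01,  8.05072018e-04, -3.69290489e-04,
         2.60594066e-04],
       [ 0.00000000e+00,  0.00000000e+00,  0.00000000e+00,
         1.00000000e+00]])}
```

View pics/top0.png

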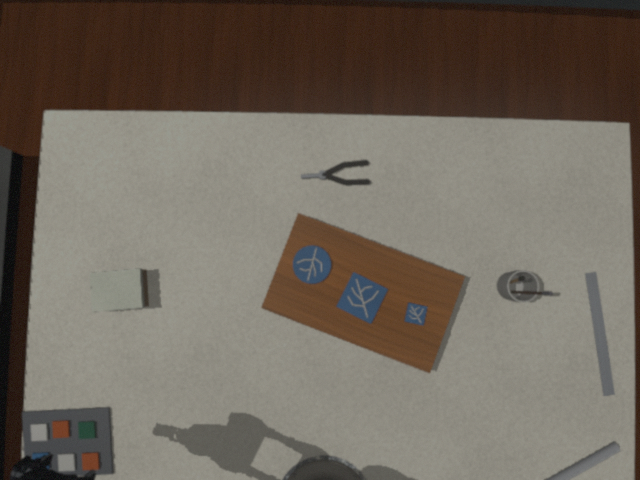

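View pics/scene0.png

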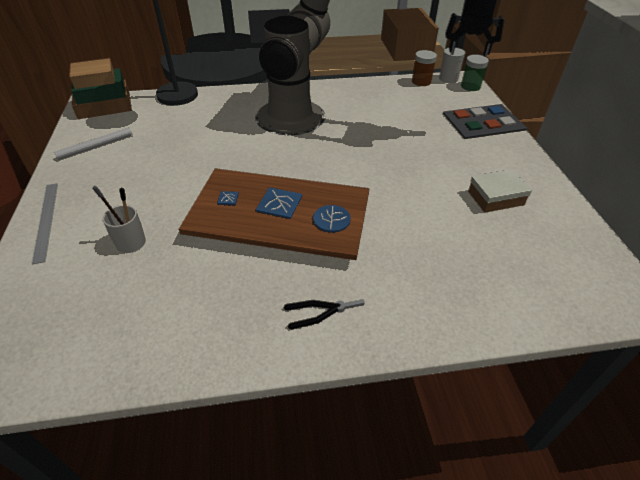

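The top view shows the board's far edge running from (298,214) to (467,277). The round tile is at (313,265), the square at (361,298), the small tile at (416,314), and the pliers at (340,173). Next I measure these with masks in both views.

```bash
cat >> h.py <<'E'
def masks(im):
    h=cv2.cvtColor(im,cv2.COLOR_RGB2HSV)
    blue=cv2.inRange(h,(95,70,40),(125,255,255))
    wood=cv2.inRange(h,(3,90,50),(18,255,255))
    return blue,wood
def big(m,lo,hi):
    c,_=cv2.findContours(m,cv2.RETR_EXTERNAL,cv2.CHAIN_APPROX_NONE)
    return [x for x in c if lo<cv2.contourArea(x)<hi]
E
python3 - <<'E'
from h import *
for n,roi in(("top",(200,150,290,240)),("scene",(170,150,220,130))):
    im=cv2.imread(f"pics/{n}0.png")[:,:,::-1].copy()
    x,y,w,h=roi;sub=im[y:y+h,x:x+w].copy()
    b,wd=masks(sub)
    b=cv2.morphologyEx(b,cv2.MORPH_CLOSE,np.ones((7,7)))
    for c in big(b,60,5000):
        P=onz(n,c[:,0]+[x,y],0.058)[:,:2]*1000
        r=cv2.minAreaRect(P.astype(np.float32));print(n,"tile",np.round(r[0],1),np.round(r[1],1),round(r[2],1),"area",round(cv2.contourArea(P.astype(np.float32))))
    m=cv2.morphologyEx(cv2.bitwise_or(b,wd),cv2.MORPH_CLOSE,np.ones((5,5)))
    for c in big(m,3000,90000):
        P=onz(n,c[:,0]+[x,y],0.05)[:,:2]*1000
        r=cv2.minAreaRect(P.astype(np.float32));print(n,"board",np.round(r[0],1),np.round(r[1],1),round(r[2],1));print(np.round(cv2.boxPoints(r)))
E
```

```text
top tile [ 462.5 -199.2] [41.7 42.3] 79.5 area 1576
top tile [496.4 -74.3] [86.8 86.9] 65.0 area 7181
top tile [570.5  43.2] [83.8 83.9] 1.6 area 5552
top board [509.2 -77.7] [418.  237.5] 70.6
[[ 328. -235.]
 [ 552. -314.]
 [ 691.   80.]
 [ 467.  159.]]
scene tile [570.2  44.3] [86.3 90.8] 82.0 area 6187
scene tile [ 463.7 -198.6] [44.9 45.8] 82.1 area 1933
scene tile [497.  -73.9] [90.  93.9] 64.9 area 7975
scene board [513.6 -78.2] [419.7 254.2] 70.5
[[ 324. -234.]
 [ 563. -318.]
 [ 703.   77.]
 [ 464.  162.]]
```

```bash
cat >> h.py <<'E'
E0=np.array([.6224,-.1176]);yb=np.deg2rad(-19.45)
u=np.array([np.cos(yb),np.sin(yb)]);v=np.array([-u[1],u[0]])
def W(bx,by): return E0+u*bx/1e3+v*by/1e3
def goto(bx,by,z,s=None):
    "shift in tool units + turn units to reach board point (mm), height z (m), tool down, z along -+v"
    s=s or robot.observe();q=s["tool_rot"];A=R.from_quat(np.r_[q[1:],q[0]]).as_matrix()
    x=np.array([0,0,-1.]);zz=np.r_[v,0]*np.sign(A[:,2]@np.r_[v,0]);D=np.c_[x,np.cross(zz,x),zz]
    d=np.r_[W(bx,by),z]-s["position"];b=s["position"][:2]-E0
    print("t",round(s["time"],2),"board",np.round([b@u*1e3,b@v*1e3],1),"z",np.round(s["position"][2]*1e3,1),"turn(10deg)",np.round(np.rad2deg((R.from_matrix(A).inv()*R.from_matrix(D)).as_rotvec())/10,3),"shift now",np.round(A.T@d/.03,3),"shift after turn",np.round(D.T@d/.03,3),"F",np.round(s["force"],1),"op",round(s["opening"]*1e3,1))
E
python3 -c "
from h import *
goto(-206,-1,.2)"
```

```text
t 0.1 board [-652.2  427.6] z 199.2 turn(10deg) [ 0.285 -0.008 -0.001] shift now [-9.0000e-03 -1.4144e+01 -1.5007e+01] shift after turn [ -0.027 -14.872 -14.286] F [-0.5 -0.   0. ] op 85.7
```

Request:
{"api": "jog_arm", "payload": {"commands": [{"linear": [0, 0, 0], "angular": [0.285, -0.008, 0], "gripper": 0.7}, {"linear": [0, -1, -0.95], "angular": [0, 0, 0], "gripper": 0.7}, {"linear": [0, -1, -0.95], "angular": [0, 0, 0], "gripper": 0.7}, {"linear": [0, -1, -0.95], "angular": [0, 0, 0], "gripper": 0.7}, {"linear": [0, -1, -0.95], "angular": [0, 0, 0], "gripper": 0.7}, {"linear": [0, -1, -0.95], "angular": [0, 0, 0], "gripper": 0.7}, {"linear": [0, -1, -0.95], "angular": [0, 0, 0], "gripper": 0.7}, {"linear": [0, -1, -0.95], "angular": [0, 0, 0], "gripper": 0.7}, {"linear": [0, -1, -0.95], "angular": [0, 0, 0], "gripper": 0.7}, {"linear": [0, -1, -0.95], "angular": [0, 0, 0], "gripper": 0.7}, {"linear": [0, -1, -0.95], "angular": [0, 0, 0], "gripper": 0.7}, {"linear": [0, -1, -0.95], "angular": [0, 0, 0], "gripper": 0.7}, {"linear": [0, -1, -0.95], "angular": [0, 0, 0], "gripper": 0.7}, {"linear": [0, -1, -0.95], "angular": [0, 0, 0], "gripper": 0.7}, {"linear": [0, -0.9, -0.95], "angular": [0, 0, 0], "gripper": 0.7}, {"linear": [0, 0, 0], "angular": [0, 0, 0], "gripper": 0.7}]}}

```text
time: 2.1
position: [0.4149, -0.0301, 0.1959]
tool_rot: [0.575, -0.408, 0.579, 0.408]
force: [-0.6, 1.3, -0.8]
opening: 0.0598
```

```bash
python3 - <<'E'
from h import *
s=robot.observe()
goto(-206,-1,.09)
cv2.imwrite("pics/w1.png",eyes.read_camera("wrist")[:,:,::-1])
E
```

```text
t 2.1 board [-224.8   13.4] z 195.9 turn(10deg) [-0.    -0.028 -0.02 ] shift now [ 3.531 -0.639 -0.462] shift after turn [ 3.531 -0.627 -0.479] F [-0.6  1.3 -0.8] op 59.8
```

View pics/w1.png

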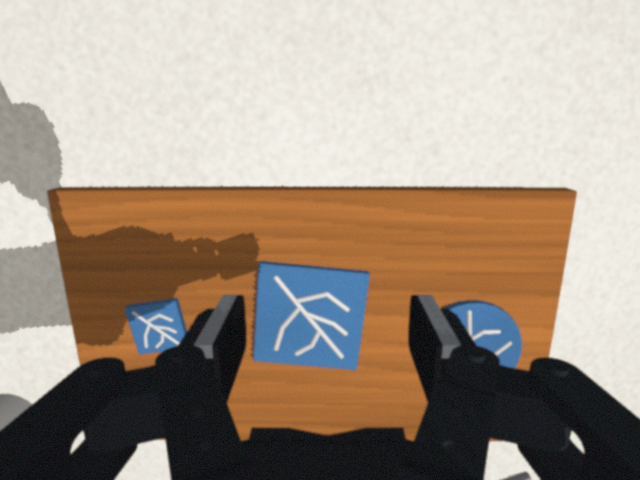

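The wrist view shows the board's far edge at row ~189 and level. The square tile's corners are about (262,263), (369,271), (357,369) and (254,361), and the round tile is at the right. I use these points to check the measurements.

```bash
python3 - <<'E'
from h import *
s=robot.observe();
def pr(t,uv,z):
    P=onz("wrist",uv,z,s)[:,:2]-E0;print(t,np.round(np.c_[P@u,P@v]*1e3,1).tolist())
pr("edge",[[52,189],[300,188],[574,189]],.05)
im=cv2.imread("pics/w1.png")[:,:,::-1].copy();b,_=masks(im);b[:, :235]=0;b[:,400:]=0
c=max(big(cv2.morphologyEx(b,cv2.MORPH_CLOSE,np.ones((9,9))),1000,1e5),key=cv2.contourArea)
P=onz("wrist",c[:,0],.058,s)[:,:2]-E0;P=np.c_[P@u,P@v]*1e3
print(cv2.minAreaRect(P.astype(np.float32)))
E
```

```text
edge [[-243.2, -204.8], [-243.9, -7.4], [-244.1, 208.0]]
((-136.89561462402344, -1.0881233215332031), (89.3277359008789, 90.35560607910156), 84.49422454833984)
```

Request:
{"api": "jog_arm", "payload": {"commands": [{"linear": [1, -0.3, -0.24], "angular": [0, -0.028, -0.02], "gripper": 0.7}, {"linear": [1, -0.33, -0.24], "angular": [0, 0, 0], "gripper": 0.7}, {"linear": [1, 0, 0], "angular": [0, 0, 0], "gripper": 0.7}, {"linear": [0.5, 0, 0], "angular": [0, 0, 0], "gripper": 0.7}, {"linear": [0, 0, 0], "angular": [0, 0, 0], "gripper": 0.7}]}}

```text
time: 2.78
position: [0.4249, -0.0437, 0.0883]
tool_rot: [0.576, -0.409, 0.576, 0.411]
force: [0.3, -0.5, 0.5]
opening: 0.0596
```

```bash
python3 -c "
from h import *
goto(-206,-1,.054)"
```

```text
t 2.77 board [-210.8    3.9] z 88.3 turn(10deg) [ 0.032  0.012 -0.013] shift now [ 1.142 -0.162 -0.167] shift after turn [ 1.143 -0.16  -0.164] F [ 0.3 -0.5  0.5] op 59.6
```

Request:
{"api": "jog_arm", "payload": {"commands": [{"linear": [0.8, 0, -0.164], "angular": [0.032, 0.012, -0.013], "gripper": 0.7}, {"linear": [0, 0, 0], "angular": [0, 0, 0], "gripper": 0.7}]}}

```text
time: 3.02
position: [0.4236, -0.047, 0.0654]
tool_rot: [0.577, -0.409, 0.576, 0.408]
force: [-0.3, -0.3, 0.4]
opening: 0.0599
```

```bash
python3 - <<'E'
from h import *
goto(-206,-1,.054)
cv2.imwrite("pics/w2.png",eyes.read_camera("wrist")[:,:,::-1])
E
```

```text
t 3.02 board [-211.     0.4] z 65.4 turn(10deg) [0.011 0.002 0.01 ] shift now [ 0.38  -0.165 -0.048] shift after turn [ 0.38  -0.165 -0.048] F [-0.3 -0.3  0.4] op 59.9
```

View pics/w2.png

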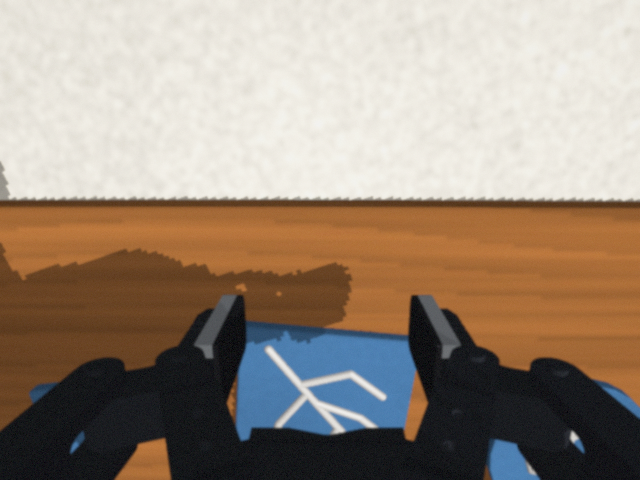

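The tips stand just behind the tile's rear edge (row ~325) and straddle it evenly. Next I probe down gently.

Request:
{"api": "jog_arm", "payload": {"commands": [{"linear": [0.33, 0, -0.05], "angular": [0.011, 0, 0.01], "gripper": 0.7}, {"linear": [0, 0, 0], "angular": [0, 0, 0], "gripper": 0.7}]}}

```text
time: 3.32
position: [0.4256, -0.0486, 0.0578]
tool_rot: [0.579, -0.41, 0.576, 0.407]
force: [-0.3, 0.2, 0.5]
opening: 0.0598
```

Request:
{"api": "jog_arm", "payload": {"commands": [{"linear": [0.1, 0, 0], "angular": [0, 0, 0], "gripper": 0.7}]}}

```text
time: 3.45
position: [0.4261, -0.0487, 0.0552]
tool_rot: [0.579, -0.41, 0.575, 0.407]
force: [0.5, 0.3, -0.3]
opening: 0.06
```

Request:
{"api": "jog_arm", "payload": {"commands": [{"linear": [0.1, 0, 0], "angular": [0, 0, 0], "gripper": 0.7}]}}

```text
time: 3.58
position: [0.4262, -0.0487, 0.0522]
tool_rot: [0.579, -0.411, 0.575, 0.407]
force: [-0.5, 0.7, -0.7]
opening: 0.0596
```

Request:
{"api": "jog_arm", "payload": {"commands": [{"linear": [0.08, 0, 0], "angular": [0, 0, 0], "gripper": 0.7}]}}

```text
time: 3.7
position: [0.4263, -0.0487, 0.0496]
tool_rot: [0.579, -0.411, 0.575, 0.407]
force: [-0.4, 0.2, 0.5]
opening: 0.0599
```

Request:
{"api": "jog_arm", "payload": {"commands": [{"linear": [0.08, 0, 0], "angular": [0, 0, 0], "gripper": 0.7}]}}

```text
time: 3.82
position: [0.4262, -0.0487, 0.047]
tool_rot: [0.579, -0.41, 0.575, 0.407]
force: [0.7, -0.2, 0.6]
opening: 0.0595
```

Request:
{"api": "jog_arm", "payload": {"commands": [{"linear": [0.08, 0, 0], "angular": [0, 0, 0], "gripper": 0.7}]}}

```text
time: 3.95
position: [0.4262, -0.0487, 0.0444]
tool_rot: [0.579, -0.41, 0.575, 0.407]
force: [0.4, 0.7, -0.1]
opening: 0.0594
```

Request:
{"api": "jog_arm", "payload": {"commands": [{"linear": [0.05, 0, 0], "angular": [0, 0, 0], "gripper": 0.7}]}}

```text
time: 4.08
position: [0.4262, -0.0487, 0.0427]
tool_rot: [0.579, -0.41, 0.575, 0.407]
force: [-0.1, 0.5, -0.5]
opening: 0.0596
```

Request:
{"api": "jog_arm", "payload": {"commands": [{"linear": [0.05, 0, 0], "angular": [0, 0, 0], "gripper": 0.7}]}}

```text
time: 4.2
position: [0.4262, -0.0487, 0.0411]
tool_rot: [0.579, -0.41, 0.575, 0.407]
force: [-0.1, -0.3, 0.4]
opening: 0.0598
```

Request:
{"api": "jog_arm", "payload": {"commands": [{"linear": [0.05, 0, 0], "angular": [0, 0, 0], "gripper": 0.7}]}}

```text
time: 4.32
position: [0.4263, -0.0488, 0.0395]
tool_rot: [0.579, -0.41, 0.575, 0.407]
force: [0.2, -0.3, -1.2]
opening: 0.0598
```

Request:
{"api": "jog_arm", "payload": {"commands": [{"linear": [0.05, 0, 0], "angular": [0, 0, 0], "gripper": 0.7}]}}

```text
time: 4.45
position: [0.4263, -0.0488, 0.038]
tool_rot: [0.579, -0.41, 0.575, 0.407]
force: [0.6, -0.2, 0.1]
opening: 0.0596
```

```bash
python3 - <<'E'
from h import *
goto(-206,-1,.044)
a=eyes.read_camera("scene")[150:270,170:390,::-1]
cv2.imwrite("pics/s2.png",cv2.resize(a,None,fx=3.5,fy=3.5,interpolation=cv2.INTER_CUBIC))
E
```

```text
t 4.45 board [-207.8   -0.4] z 38.0 turn(10deg) [0.003 0.005 0.042] shift now [-0.201 -0.062 -0.02 ] shift after turn [-0.202 -0.061 -0.021] F [ 0.6 -0.2  0.1] op 59.6
```

View pics/s2.png

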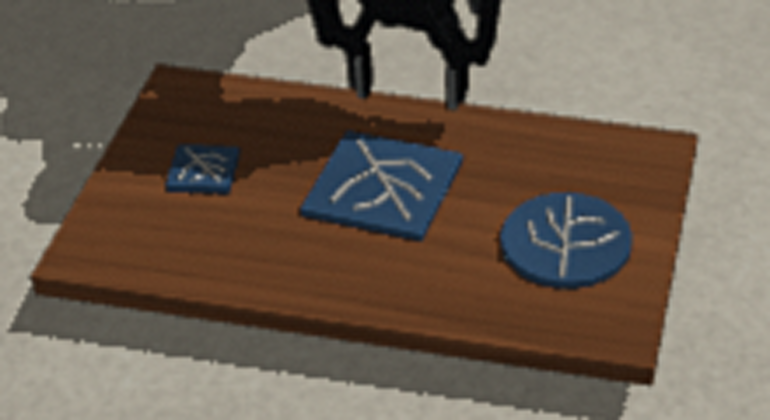

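The crop shows both fingertips at about (362,95) and (455,107), clearly above the board although the reported TCP is at z=38 mm. I triangulate the tip from two views.

```bash
python3 - <<'E'
from h import *
s=robot.observe()
for c in ([362,96],[455,107],[370,96],[447,107]):
    uv=[170+c[0]/3.5,150+c[1]/3.5]
    for z in (.04,.05,.06,.07,.08,.09):
        b=onz("scene",uv,z)[0][:2]-E0;print(c,z,np.round([b@u*1e3,b@v*1e3],1))
im=eyes.read_camera("wrist");cv2.imwrite("pics/w3.png",im[:,:,::-1])
a=eyes.read_camera("top")[230:380,250:480,::-1]
cv2.imwrite("pics/t3.png",cv2.resize(a,None,fx=3.4,fy=3.4,interpolation=cv2.INTER_CUBIC))
E
```

```text
[362, 96] 0.04 [-247.2  -46.6]
[362, 96] 0.05 [-234.9  -42.6]
[362, 96] 0.06 [-222.6  -38.6]
[362, 96] 0.07 [-210.3  -34.6]
[362, 96] 0.08 [-198.   -30.6]
[362, 96] 0.09 [-185.6  -26.6]
[455, 107] 0.04 [-248.4   26.1]
[455, 107] 0.05 [-236.    29.1]
[455, 107] 0.06 [-223.7   32.1]
[455, 107] 0.07 [-211.4   35.2]
[455, 107] 0.08 [-199.1   38.2]
[455, 107] 0.09 [-186.7   41.2]
[370, 96] 0.04 [-248.4  -40.6]
[370, 96] 0.05 [-236.1  -36.7]
[370, 96] 0.06 [-223.8  -32.8]
[370, 96] 0.07 [-211.5  -28.9]
[370, 96] 0.08 [-199.1  -24.9]
[370, 96] 0.09 [-186.8  -21. ]
[447, 107] 0.04 [-247.1   20.1]
[447, 107] 0.05 [-234.8   23.2]
[447, 107] 0.06 [-222.5   26.3]
[447, 107] 0.07 [-210.2   29.5]
[447, 107] 0.08 [-197.9   32.6]
[447, 107] 0.09 [-185.6   35.7]
```

View pics/w3.png

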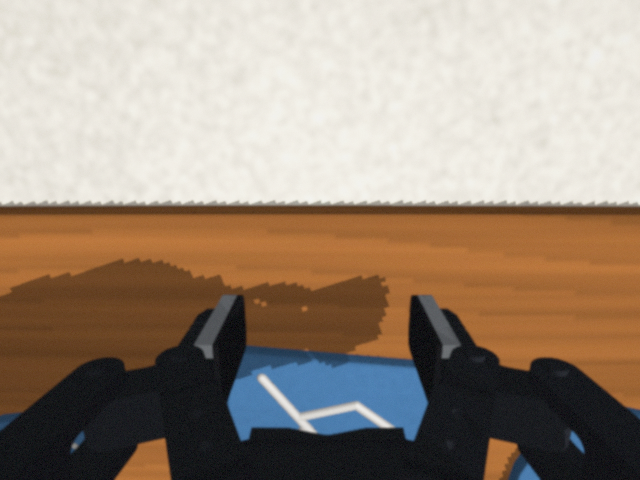

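Both views put the fingertips about 35–40 mm behind the reported TCP. I keep descending carefully and watch the force.

Request:
{"api": "jog_arm", "payload": {"commands": [{"linear": [0.15, 0, 0], "angular": [0, 0, 0.04], "gripper": 0.7}, {"linear": [0.15, 0, 0], "angular": [0, 0, 0], "gripper": 0.7}]}}

```text
time: 4.85
position: [0.4266, -0.0489, 0.0288]
tool_rot: [0.578, -0.408, 0.577, 0.409]
force: [-0.3, 0.1, 0.9]
opening: 0.0597
```

Request:
{"api": "jog_arm", "payload": {"commands": [{"linear": [0.15, 0, 0], "angular": [0, 0, 0], "gripper": 0.7}]}}

```text
time: 4.97
position: [0.4266, -0.0488, 0.0239]
tool_rot: [0.578, -0.408, 0.577, 0.409]
force: [-0.3, -0.0, -0.1]
opening: 0.0597
```

```bash
python3 - <<'E'
from h import *
goto(-206,-1,.020)
a=eyes.read_camera("scene")[150:270,170:390,::-1]
cv2.imwrite("pics/s4.png",cv2.resize(a,None,fx=3.5,fy=3.5,interpolation=cv2.INTER_CUBIC))
E
```

```text
t 4.97 board [-207.6   -0.4] z 23.9 turn(10deg) [0.003 0.006 0.002] shift now [ 0.128 -0.052 -0.022] shift after turn [ 0.128 -0.053 -0.021] F [-0.3 -0.  -0.1] op 59.7
```

View pics/s4.png

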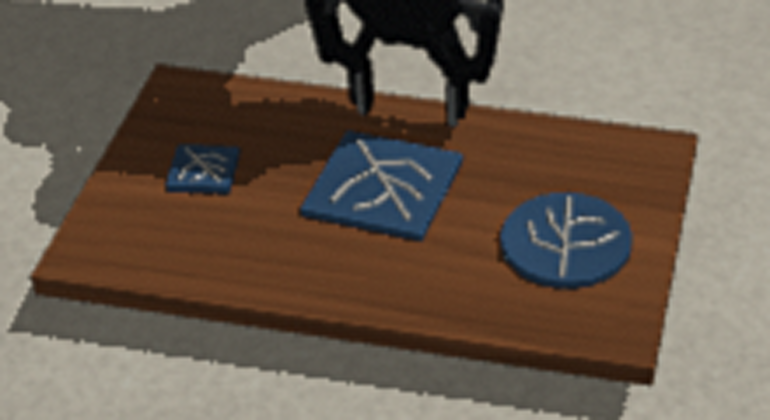

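The tips are now at rows 114 and 125 of the crop, so I estimate about 10 mm left before they reach the board.

Request:
{"api": "jog_arm", "payload": {"commands": [{"linear": [0.15, 0, 0], "angular": [0, 0, 0], "gripper": 0.7}]}}

```text
time: 5.15
position: [0.4263, -0.0488, 0.0187]
tool_rot: [0.577, -0.408, 0.577, 0.409]
force: [0.7, -0.6, 0.6]
opening: 0.0594
```

Request:
{"api": "jog_arm", "payload": {"commands": [{"linear": [0.07, 0, 0], "angular": [0, 0, 0], "gripper": 0.7}]}}

```text
time: 5.28
position: [0.4261, -0.0487, 0.0162]
tool_rot: [0.577, -0.408, 0.577, 0.409]
force: [-0.4, -0.5, 0.6]
opening: 0.0599
```

Request:
{"api": "jog_arm", "payload": {"commands": [{"linear": [0.06, 0, 0], "angular": [0, 0, 0], "gripper": 0.7}]}}

```text
time: 5.4
position: [0.4261, -0.0487, 0.0142]
tool_rot: [0.577, -0.408, 0.577, 0.409]
force: [0.2, -0.0, 0.2]
opening: 0.0597
```

Request:
{"api": "jog_arm", "payload": {"commands": [{"linear": [0.06, 0, 0], "angular": [0, 0, 0], "gripper": 0.7}]}}

```text
time: 5.52
position: [0.4261, -0.0487, 0.0133]
tool_rot: [0.577, -0.408, 0.577, 0.409]
force: [-8.8, 1.6, 33.8]
opening: 0.0598
```

Contact is at TCP z≈13.7 mm, which confirms the 36 mm tip offset. I raise the tips about 4 mm and start pushing.

Request:
{"api": "jog_arm", "payload": {"commands": [{"linear": [-0.14, 0, 0], "angular": [0, 0, 0], "gripper": 0.7}, {"linear": [0, 0, -0.02], "angular": [0, 0, 0], "gripper": 0.7}, {"linear": [0, -0.25, 0], "angular": [0, 0, 0], "gripper": 0.7}, {"linear": [0, -0.25, 0], "angular": [0, 0, 0], "gripper": 0.7}, {"linear": [0, -0.25, 0], "angular": [0, 0, 0], "gripper": 0.7}, {"linear": [0, -0.25, 0], "angular": [0, 0, 0], "gripper": 0.7}, {"linear": [0, -0.25, 0], "angular": [0, 0, 0], "gripper": 0.7}, {"linear": [0, -0.25, 0], "angular": [0, 0, 0], "gripper": 0.7}]}}

```text
time: 6.52
position: [0.4707, -0.0651, 0.0172]
tool_rot: [0.577, -0.408, 0.577, 0.409]
force: [-1.0, 0.5, 0.6]
opening: 0.0595
```

```bash
python3 - <<'E'
from h import *
goto(-80,-1,.0175)
a=eyes.read_camera("scene")[150:270,170:390,::-1]
cv2.imwrite("pics/s5.png",cv2.resize(a,None,fx=3.5,fy=3.5,interpolation=cv2.INTER_CUBIC))
E
```

```text
t 6.53 board [-160.6   -1. ] z 17.2 turn(10deg) [ 0.003  0.004 -0.013] shift now [-0.016 -2.685 -0.   ] shift after turn [-1.000e-02 -2.685e+00  1.000e-03] F [-1.   0.5  0.6] op 59.5
```

View pics/s5.png

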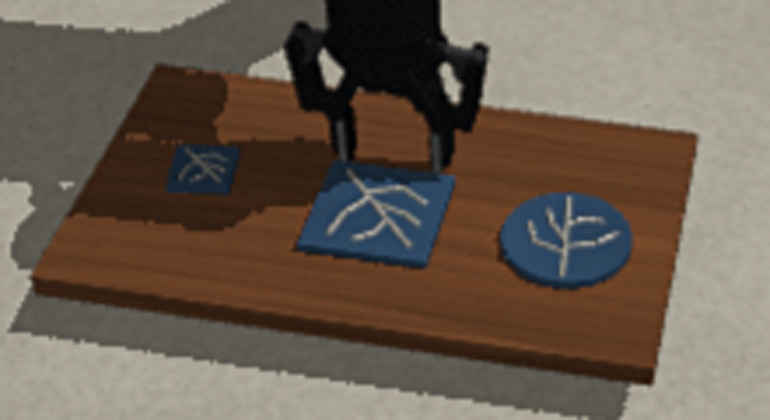

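Both fingers bear on the rear edge and the tile has come square. I continue the push.

Request:
{"api": "jog_arm", "payload": {"commands": [{"linear": [0, -0.25, 0], "angular": [0, 0, 0], "gripper": 0.7}, {"linear": [0, -0.25, 0], "angular": [0, 0, 0], "gripper": 0.7}, {"linear": [0, -0.25, 0], "angular": [0, 0, 0], "gripper": 0.7}, {"linear": [0, -0.25, 0], "angular": [0, 0, 0], "gripper": 0.7}, {"linear": [0, -0.25, 0], "angular": [0, 0, 0], "gripper": 0.7}, {"linear": [0, -0.25, 0], "angular": [0, 0, 0], "gripper": 0.7}, {"linear": [0, -0.25, 0], "angular": [0, 0, 0], "gripper": 0.7}, {"linear": [0, -0.25, 0], "angular": [0, 0, 0], "gripper": 0.7}, {"linear": [0, -0.25, 0], "angular": [0, 0, 0], "gripper": 0.7}, {"linear": [0, -0.15, 0], "angular": [0, 0, 0], "gripper": 0.7}, {"linear": [0, 0, 0], "angular": [0, 0, 0], "gripper": 0.7}]}}

```text
time: 7.95
position: [0.5449, -0.0913, 0.0171]
tool_rot: [0.577, -0.408, 0.577, 0.409]
force: [-0.7, 0.4, 0.1]
opening: 0.0597
```

```bash
cat >> h.py <<'E'
def tile(n,box=(200,150,290,240)):
    x,y,w,h=box;im=eyes.read_camera(n)[y:y+h,x:x+w].copy()
    b,_=masks(im);b=cv2.morphologyEx(b,cv2.MORPH_CLOSE,np.ones((7,7)))
    for c in big(b,60,5000):
        P=onz(n,c[:,0]+[x,y],0.058)[:,:2]-E0;P=(np.c_[P@u,P@v]*1e3).astype(np.float32)
        r=cv2.minAreaRect(P);print(n,"c",np.round(r[0],1),"size",np.round(r[1],1),"ang",round(r[2],1),"x",P[:,0].min().round(1),P[:,0].max().round(1))
    return im
E
python3 - <<'E'
from h import *
goto(-71,-1,.0175)
tile("top");tile("scene",(170,150,220,130))
E
```

```text
t 7.95 board [-81.9  -1. ] z 17.1 turn(10deg) [ 0.002  0.005 -0.002] shift now [-0.012 -0.362  0.001] shift after turn [-0.012 -0.362  0.001] F [-0.7  0.4  0.1] op 59.7
top c [-123.4 -135.6] size [42.1 31.3] ang 6.2 x -145.4 -101.6
top c [-102.5  134.3] size [83.8 83.9] ang 21.1 x -146.1 -60.6
top c [3.4 3.2] size [30.2 86.9] ang 1.2 x -12.2 18.6
scene c [-24.4   3.8] size [90.5 94.3] ang 89.9 x -71.6 22.8
scene c [-103.1  135.3] size [90.8 86.3] ang 11.4 x -149.2 -56.5
scene c [-122.6 -129.2] size [45.8 44.9] ang 11.5 x -149.2 -96.2
```

Request:
{"api": "jog_arm", "payload": {"commands": [{"linear": [0, -0.15, 0], "angular": [0, 0, 0], "gripper": 0.7}, {"linear": [0, -0.13, 0], "angular": [0, 0, 0], "gripper": 0.7}, {"linear": [0, 0, 0], "angular": [0, 0, 0], "gripper": 0.7}]}}

```text
time: 8.43
position: [0.5525, -0.094, 0.0171]
tool_rot: [0.577, -0.408, 0.577, 0.409]
force: [0.3, -0.2, 0.7]
opening: 0.0597
```

```bash
python3 - <<'E'
from h import *
goto(-71,-1,.0175)
tile("top");tile("scene",(170,150,220,130))
a=eyes.read_camera("scene")[150:270,170:390,::-1]
cv2.imwrite("pics/s6.png",cv2.resize(a,None,fx=3.5,fy=3.5,interpolation=cv2.INTER_CUBIC))
E
```

```text
t 8.43 board [-73.7  -1. ] z 17.1 turn(10deg) [ 0.003  0.005 -0.007] shift now [-0.014 -0.091  0.   ] shift after turn [-0.014 -0.091  0.   ] F [ 0.3 -0.2  0.7] op 59.7
top c [-123. -136.] size [42.4 30.3] ang 7.0 x -145.4 -101.1
top c [-102.5  134.3] size [83.8 83.9] ang 21.1 x -146.1 -60.6
top c [13.1  2.4] size [27.5 86.3] ang 2.4 x -1.8 26.9
scene c [-16.7   3.6] size [94.8 90.5] ang 0.2 x -64.2 30.7
scene c [-103.1  135.3] size [90.8 86.3] ang 11.4 x -149.2 -56.5
scene c [-122.6 -129.2] size [45.8 44.9] ang 11.5 x -149.2 -96.2
```

View pics/s6.png

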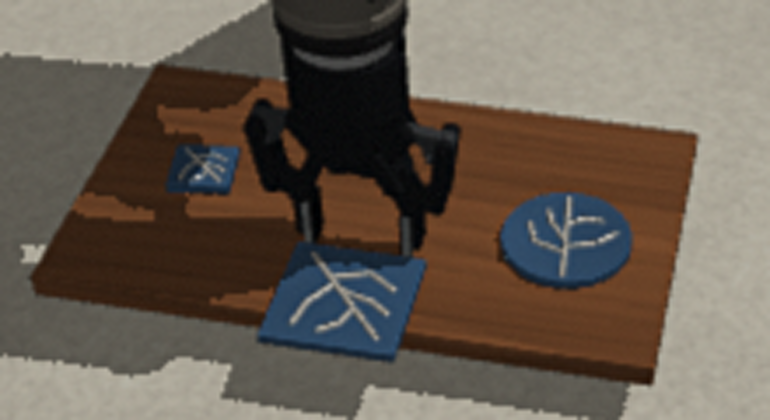

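The tile overhangs the edge squarely, with its centre at about -16.6 mm. I nudge it 1.5 mm, back off and rise, heading toward the round tile.

Request:
{"api": "jog_arm", "payload": {"commands": [{"linear": [0, -0.06, 0], "angular": [0, 0, 0], "gripper": 0.7}, {"linear": [0, 0, 0], "angular": [0, 0, 0], "gripper": 0.7}, {"linear": [0, 0.3, 0], "angular": [0, 0, 0], "gripper": 0.7}, {"linear": [0, 0.5, 0], "angular": [0, 0, 0], "gripper": 0.7}, {"linear": [-1, 0.3, 0], "angular": [0, 0, 0], "gripper": 0.7}, {"linear": [-1, 1, 0], "angular": [0, 0, 0], "gripper": 0.6}, {"linear": [-0.5, 1, 0.9], "angular": [0, 0, 0], "gripper": 0.6}, {"linear": [0, 0.3, 0.9], "angular": [0, 0, 0], "gripper": 0.6}, {"linear": [0, 0, 0.9], "angular": [0, 0, 0], "gripper": 0.6}, {"linear": [0, 0, 0.9], "angular": [0, 0, 0], "gripper": 0.6}, {"linear": [0, 0, 0.9], "angular": [0, 0, 0], "gripper": 0.6}, {"linear": [0, 0, 0], "angular": [0, 0, 0], "gripper": 0.6}]}}

```text
time: 10.07
position: [0.4954, 0.0723, 0.0951]
tool_rot: [0.577, -0.407, 0.577, 0.409]
force: [-0.3, -0.1, -0.1]
opening: 0.0514
```

```bash
python3 - <<'E'
from h import *
goto(-178,135,.0175)
tile("top");tile("scene",(170,150,220,130))
E
```

```text
t 10.07 board [-183.   136.8] z 95.1 turn(10deg) [-0.002  0.007 -0.011] shift now [ 2.586 -0.17  -0.062] shift after turn [ 2.587 -0.165 -0.059] F [-0.3 -0.1 -0.1] op 51.4
top c [-123.1 -130.4] size [41.4 41.1] ang 8.9 x -145.2 -100.2
top c [-97.1 136.2] size [72.3 84.9] ang 16.7 x -139.5 -60.6
top c [-15.4   3. ] size [87.  87.5] ang 0.1 x -59.0 28.1
scene c [-14.7   3.6] size [94.  90.5] ang 0.3 x -61.8 32.4
scene c [-103.1  135.3] size [90.8 86.3] ang 11.4 x -149.2 -56.5
scene c [-123.6 -129.9] size [49.6 44. ] ang 9.1 x -149.2 -96.2
```

The square tile is at x = -15.0 mm, 0.1–0.3° off square. Next I lower the fingers behind the round tile.

Request:
{"api": "jog_arm", "payload": {"commands": [{"linear": [1, 0, -0.06], "angular": [0, 0, 0], "gripper": 0.6}, {"linear": [1, 0, 0], "angular": [0, 0, 0], "gripper": 0.6}, {"linear": [0.3, 0, 0], "angular": [0, 0, 0], "gripper": 0.6}, {"linear": [0, 0, 0], "angular": [0, 0, 0], "gripper": 0.6}]}}

```text
time: 10.68
position: [0.4938, 0.0659, 0.0256]
tool_rot: [0.578, -0.407, 0.578, 0.407]
force: [0.9, -0.1, -0.5]
opening: 0.0511
```

Request:
{"api": "jog_arm", "payload": {"commands": [{"linear": [0.12, 0, 0], "angular": [0, 0, 0], "gripper": 0.6}]}}

```text
time: 10.8
position: [0.4945, 0.0656, 0.0229]
tool_rot: [0.579, -0.407, 0.578, 0.407]
force: [-0.5, 0.2, 0.3]
opening: 0.0512
```

Request:
{"api": "jog_arm", "payload": {"commands": [{"linear": [0.07, 0, 0], "angular": [0, 0, 0], "gripper": 0.6}]}}

```text
time: 10.92
position: [0.495, 0.0655, 0.0213]
tool_rot: [0.579, -0.407, 0.578, 0.406]
force: [-0.1, 0.1, 0.1]
opening: 0.0515
```

```bash
python3 - <<'E'
from h import *
goto(-75,135,.0185)
E
```

```text
t 10.93 board [-181.1  130.2] z 21.3 turn(10deg) [-0.034  0.008  0.013] shift now [ 0.102 -3.536  0.182] shift after turn [ 0.094 -3.537  0.161] F [-0.1  0.1  0.1] op 51.5
```

Request:
{"api": "jog_arm", "payload": {"commands": [{"linear": [0.09, 0, 0.16], "angular": [-0.034, 0.008, 0.013], "gripper": 0.6}, {"linear": [0, 0, 0], "angular": [0, 0, 0], "gripper": 0.6}, {"linear": [0, -0.25, 0], "angular": [0, 0, 0], "gripper": 0.6}, {"linear": [0, -0.25, 0], "angular": [0, 0, 0], "gripper": 0.6}, {"linear": [0, -0.25, 0], "angular": [0, 0, 0], "gripper": 0.6}, {"linear": [0, -0.25, 0], "angular": [0, 0, 0], "gripper": 0.6}, {"linear": [0, -0.25, 0], "angular": [0, 0, 0], "gripper": 0.6}, {"linear": [0, -0.25, 0], "angular": [0, 0, 0], "gripper": 0.6}]}}

```text
time: 11.92
position: [0.5426, 0.0544, 0.0193]
tool_rot: [0.577, -0.409, 0.577, 0.408]
force: [-0.7, 0.9, 0.7]
opening: 0.0509
```

```bash
python3 - <<'E'
from h import *
goto(-75,135,.0185)
tile("scene",(170,150,220,130))
a=eyes.read_camera("scene")[150:270,170:390,::-1]
cv2.imwrite("pics/s7.png",cv2.resize(a,None,fx=3.5,fy=3.5,interpolation=cv2.INTER_CUBIC))
E
```

```text
t 11.93 board [-132.5  135.7] z 19.3 turn(10deg) [0.005 0.002 0.006] shift now [ 0.029 -1.917 -0.023] shift after turn [ 0.026 -1.917 -0.022] F [-0.7  0.9  0.7] op 50.9
scene c [-14.6   3.6] size [94.1 90.5] ang 0.3 x -61.8 32.3
scene c [-84.2 137.1] size [91.9 87.1] ang 11.4 x -128.8 -36.9
scene c [-122.6 -129.5] size [45.8 45.5] ang 11.5 x -149.2 -96.2
```

View pics/s7.png

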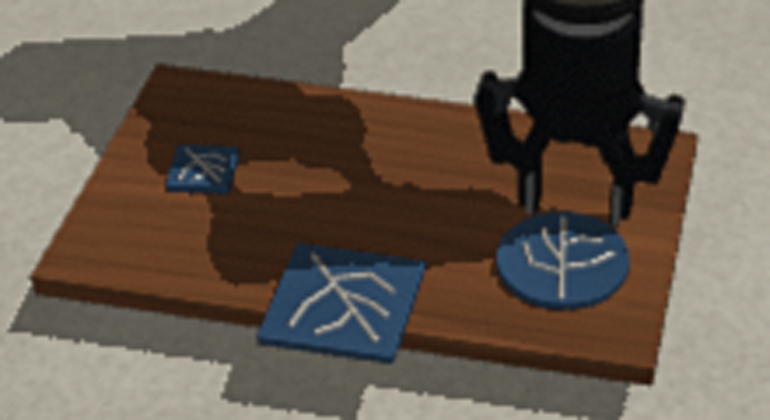

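The two fingers cradle the disc, and its centre leads the TCP by 48.3 mm as computed. I push about 62 mm of the remaining 69 mm.

Request:
{"api": "jog_arm", "payload": {"commands": [{"linear": [0, -0.25, 0], "angular": [0, 0, 0], "gripper": 0.6}, {"linear": [0, -0.25, 0], "angular": [0, 0, 0], "gripper": 0.6}, {"linear": [0, -0.25, 0], "angular": [0, 0, 0], "gripper": 0.6}, {"linear": [0, -0.25, 0], "angular": [0, 0, 0], "gripper": 0.6}, {"linear": [0, -0.25, 0], "angular": [0, 0, 0], "gripper": 0.6}, {"linear": [0, -0.25, 0], "angular": [0, 0, 0], "gripper": 0.6}, {"linear": [0, -0.25, 0], "angular": [0, 0, 0], "gripper": 0.6}, {"linear": [0, -0.15, 0], "angular": [0, 0, 0], "gripper": 0.6}, {"linear": [0, 0, 0], "angular": [0, 0, 0], "gripper": 0.6}]}}

```text
time: 13.15
position: [0.6005, 0.034, 0.0192]
tool_rot: [0.578, -0.409, 0.577, 0.408]
force: [0.8, -0.5, 0.5]
opening: 0.0512
```

```bash
python3 - <<'E'
from h import *
goto(-63.5,135,.0185)
tile("scene",(170,150,220,130));tile("top")
E
```

```text
t 13.15 board [-71.1 135.7] z 19.2 turn(10deg) [0.003 0.002 0.009] shift now [ 0.022 -0.254 -0.022] shift after turn [ 0.022 -0.254 -0.022] F [ 0.8 -0.5  0.5] op 51.2
scene c [-21. 137.] size [90.8 88.3] ang 11.4 x -67.7 24.7
scene c [-14.6   3.7] size [94.  90.2] ang 0.4 x -61.8 32.3
scene c [-122.6 -129.4] size [45.8 44.5] ang 11.5 x -149.2 -96.2
top c [-123.9 -130.1] size [40.6 41. ] ang 9.7 x -145.7 -101.6
top c [-15.2   3.5] size [86.6 85. ] ang 0.3 x -58.7 28.1
```

Request:
{"api": "jog_arm", "payload": {"commands": [{"linear": [0, -0.12, 0], "angular": [0, 0, 0], "gripper": 0.6}, {"linear": [0, -0.1, 0], "angular": [0, 0, 0], "gripper": 0.6}, {"linear": [0, 0, 0], "angular": [0, 0, 0], "gripper": 0.6}]}}

```text
time: 13.62
position: [0.6064, 0.032, 0.0193]
tool_rot: [0.577, -0.409, 0.577, 0.408]
force: [0.4, -0.3, 0.1]
opening: 0.051
```

```bash
python3 - <<'E'
from h import *
goto(-63.5,135,.0185)
tile("scene",(170,150,220,130));tile("top")
E
```

```text
t 13.62 board [-64.9 135.7] z 19.3 turn(10deg) [0.006 0.001 0.005] shift now [ 0.025 -0.048 -0.025] shift after turn [ 0.025 -0.048 -0.025] F [ 0.4 -0.3  0.1] op 51.0
scene c [-14.7 137.1] size [90. 86.] ang 11.4 x -61.6 30.9
scene c [-14.7   3.8] size [94.  90.2] ang 0.3 x -61.8 32.4
scene c [-122.6 -129.4] size [45.8 44.5] ang 11.5 x -149.2 -96.2
top c [-123.7 -130.5] size [40.6 41.2] ang 8.9 x -145.7 -101.6
top c [-15.3   2.9] size [86.8 85.8] ang 0.0 x -58.7 28.1
```

The views agree on about -15 mm. I withdraw for an unobstructed check.

Request:
{"api": "jog_arm", "payload": {"commands": [{"linear": [0, 0.3, 0], "angular": [0, 0, 0], "gripper": 0.6}, {"linear": [0, 0.7, 0], "angular": [0, 0, 0], "gripper": 0.6}, {"linear": [0, 0.7, 0], "angular": [0, 0, 0], "gripper": 0.6}, {"linear": [-1, 0.5, 0], "angular": [0, 0, 0], "gripper": 0.6}, {"linear": [-1, 1, 0], "angular": [0, 0, 0], "gripper": 0.6}, {"linear": [-1, 1, 0], "angular": [0, 0, 0], "gripper": 0.6}, {"linear": [-1, 1, 0], "angular": [0, 0, 0], "gripper": 0.6}, {"linear": [0, 1, 0], "angular": [0, 0, 0], "gripper": 0.6}, {"linear": [0, 0, 0], "angular": [0, 0, 0], "gripper": 0.6}]}}

```text
time: 14.85
position: [0.4199, 0.0969, 0.1425]
tool_rot: [0.577, -0.409, 0.577, 0.409]
force: [0.4, 0.1, -0.4]
opening: 0.0513
```

```bash
python3 - <<'E'
from h import *
goto(-200,135,.1)
tile("scene",(170,150,220,130));tile("top")
im=eyes.read_camera("top");cv2.imwrite("pics/t8.png",im[:,:,::-1])
x,y,w,h=200,150,290,240;b,wd=masks(im[y:y+h,x:x+w].copy())
c=max(big(cv2.morphologyEx(wd,cv2.MORPH_CLOSE,np.ones((3,3))),2000,9e4),key=cv2.contourArea)
P=onz("top",c[:,0]+[x,y],.05)[:,:2]-E0;X,Y=P@u*1e3,P@v*1e3
for lo,hi in((-190,-70),(60,80),(190,203)):
    k=(Y>lo)&(Y<hi)&(X>-30);print("far edge x at",lo,np.median(X[k]).round(1))
for lo,hi in((-190,-70),(-30,30)):
    k=(Y>lo)&(Y<hi)&(X<-200);print("near edge",np.median(X[k]).round(1) if k.any() else None)
E
```

```text
t 14.85 board [-262.4  134.9] z 142.5 turn(10deg) [ 0.009  0.003 -0.003] shift now [ 1.416 -2.081  0.   ] shift after turn [ 1.417 -2.081  0.004] F [ 0.4  0.1 -0.4] op 51.3
scene c [-14.7 137.1] size [90. 86.] ang 11.4 x -61.6 30.9
scene c [-14.7   3.6] size [94.  90.5] ang 0.3 x -61.8 32.4
scene c [-123.7 -129.6] size [49.8 44.7] ang 9.1 x -149.2 -96.2
top c [-123.2 -130.1] size [41.2 41.9] ang 8.5 x -145.2 -101.1
top c [-15.3   3.1] size [86.8 87.5] ang 0.4 x -59.0 28.1
top c [-17.1 137.2] size [82.3 84.3] ang 21.0 x -59.2 25.5
far edge x at -190 -2.6
far edge x at 60 -2.2
far edge x at 190 -4.1
near edge -237.4
near edge -236.9
```

View pics/t8.png

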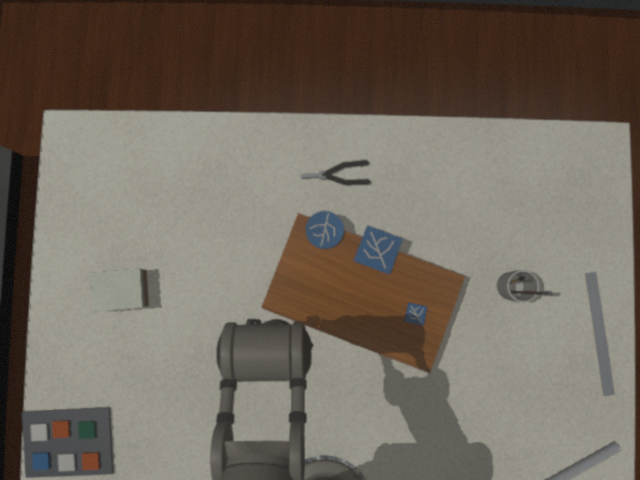

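The top view shows both tiles over the far edge (round at 325,230 and square at 379,249). The small tile, pliers, pot and box have not moved, and the arm is clear, so I hand in.

```bash
python3 -c "
from h import *
print(robot.hand_in())"
```

```text
the job is handed in; nothing more can be done
None
```

Both tiles now hang about 30 mm out over the board's far edge. I pushed the square tile first, then the round one, using only the fingertips. I handed in after about 15 s of robot time, with the arm well clear of everything.

- **Square tile:** its centre is 15 mm inside the edge (-14.7 mm in the scene view, -15.3 mm in the top view). It is 0.3–0.4° off square.
- **Round tile:** the two views disagree, at -14.7 mm (scene) and -17.1 mm (top). Its true overhang is therefore roughly 28–30 mm, and I left it rather than risk another push.
- **Small tile:** it measures within about 1 mm of its starting place.
- **Pliers, pot and box:** they look unmoved in the last picture; I did not measure them.
- **Fingertip mismatch:** at about 60 mm opening the fingertips were about 36 mm behind the reported tool point, more than the description suggests. I found this from the pictures and a light touch on the board behind the square tile (34 N), and set the pushing height from that contact.

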